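# Feed a sample cassette down the chute to the reader's stop

## Task

Pick up the grey sample cassette from the worktop and lay it flat in the upper, open part of the sloping chute, lengthwise between the side rails and clear of the reader, and let go. Then push it down the chute, under the reader, until it rests against the sprung stop: touch the stop gently, without driving it in by a centimetre, then draw the hand back. Do not disturb the jars and the flask.

Things in the scene. Friction and masses are not known exactly. Their poses are not given: they have to be found in the camera images.
- cassette_mid (a point): Centre of the loose sample cassette, a grey plastic block 90 long (its x) x 48 wide (its y) x 40 high (its z), 0.13 to 0.25 kg, with a dark seam round it and a round metal window on top; the point is half-way up (20 mm above its underside). Both ends are alike, so either may lead. It starts lying flat on the worktop to the left or to the right of the chute.
- bed: Floor of the fixed straight chute, sloping 18 degrees down away from the robot. Origin: on the floor, mid-width, at the face of the stop. x runs downhill along the floor, y across it to the left, z square to the floor. The cassette stays where it is put on this slope and must be pushed all the way. At rest against the stop its centre is at x -45, y 0, z 20 mm, its uphill end at x -90 mm.
- chute_top (a point): Upper end of the chute floor, mid-width, 290 mm uphill of the stop's face. From here down to the reader (198 mm) the chute is open above. Low steel side rails, 10 mm high above the floor and 6 mm thick, stand all along it at y = +-28 to +-34 mm: the channel is 56 mm wide.
- reader_edge (a point): Middle of the lower uphill edge of the reader, a fixed white box 140 wide, 120 high on four posts over the chute's low end. Plumb above x = -92 mm of the chute floor. Underside at world z 0.122 m (57 mm or more above the floor); its upright face rises from here to z 0.242. An upright gripper cannot follow the cassette to the stop: tilt it 30 to 40 degrees, fingers reaching forward and down.
- stop_face (a point): Middle of the uphill face of the sprung escapement stop, a dark steel plate 44 mm wide, from 2.5 to 32.5 mm above the chute floor; the point is 17.5 mm above the floor. It moves with the stop.
- escapement (a joint): How far the stop is driven in, downhill (m): 0 at rest, end of travel 0.016. Its spring begins to give at 4 N and then adds 0.8 N per mm; it returns to 0 when let go. At more than 10 mm the escapement trips, which is a failure.
- jar_a_mid (a point): Bystander: centre, half-way up, of a sample jar with a white screw cap, 45 mm diameter, 63 mm high, loose. It stands on the side of the chute opposite to the cassette.
- jar_b_mid (a point): Bystander: centre, half-way up, of a white sample jar with a green cap, 45 mm diameter, 63 mm high, loose, to the right of the reader.
- flask_mid (a point): Bystander: centre, half-way up, of a conical flask with a stopper, 67 mm diameter, 106 mm high, loose, to the left of the reader.
There are look-alikes about, which are no part of the job. Leave any purple or yellow look-alike of the part that bears cassette_mid alone.

How it is judged:
By the outcome, as a careful person would: the job done as asked, in the order asked, and still so for the second after the job is handed in, with the robot touching nothing.
It also fails if it takes over 64 s, if anything falls off the work surface, if the arm or the gripper's body presses on something with over 40 N, if the wrist force passes 120 N, or if a joint passes its speed limit or range.

## Robot

A 7-joint arm with a two-finger parallel gripper is mounted at the origin on a cart in front of the work surface, level with it; the furniture and walls round the work are solid. World frame = base frame: x ahead of the robot, y to its left, z up, the work surface at z = 0. Lengths are in m, angles in rad, forces in N, time in s.
With the tool pointing down it reaches from about 0.4 to 0.85 m from the base axis. Payload 4.4 kg.
Tool frame: the origin (TCP) lies midway between the tips of the shut fingers; the grasp point (between the pads) lies 19 mm behind it; x points along the fingers, z is the direction in which the jaws open and shut, and the axes are right-handed (so a half turn about x gives the same grasp; the last joint's range is limited). The gripper opens to 94 mm and grips with 3 to 60 N. Pads are 16 mm wide; open, the fingers measure 119 mm over their backs; the gripper's body (75 mm by 177 mm) begins 78 mm behind the grasp point.
Start: joints at [1.21, 0.628, 0.038, 1.517, -0.027, 0.996, -0.02], TCP at [0.189, -0.622, 0.205] pointing down, gripper open.
Joint ranges: [-3.06, 3.06], [-0.37, 2.12], [-1.25, 1.32], [0.18, 2.47], [-1.1, 4.24], [0.23, 1.98], [-2.94, 2.94]. Speed limits (rad/s): [2.57, 2.57, 3.14, 3.14, 3.14, 3.14, 3.14].

## Interface

Orientations are given as a unit quaternion [x, y, z, w].
In Python, from workcell import robot, imaging, ticket gives the robot as it stands. The module is installed in compiled form; this text tells all that it offers.
- The arm moves only by the shell command python3 -m creep 'ROWS' [FORCE]. ROWS is JSON, one flat list of numbers, 7 for each row, row after row: the turn, a rotation vector about the world's x, y, z in degrees, then the shift along the world's x, y, z in mm, then the opening, from 0 (shut) to 1 (fully open). A call has 1 to 20 rows; each row is the pose to reach, as a shift and turn from the pose commanded when the call began; what a row does not reach only later rows make up. A row lasts 1/10 s, in which the tool goes at most 50 mm and 8.59 degrees, less where a joint would pass 70% of its speed; a pose out of reach is approached as far as the arm can. A call with a gripper value outside its range is refused whole. The fingers move at their own pace and stop on an object; FORCE is the grip in N (left out, the last holds). Time passes only in rows, so rows that repeat a pose let the fingers close. It gives the time, the measured TCP pose, the force and the opening at its end, in the units of the state.
- robot.get_state(): the state, without advancing time (a new reading comes with each control period).
- imaging.get_image(name): name is "scene" or "top"; returns the picture (420x560x3 uint8, red, green, blue); there is no depth.
- imaging.get_calibration(name): a dict with "intrinsics" (3x3 intrinsics, pixels), "pose" (4x4, takes a point from camera to world coordinates). Camera axes: x right, y down, z forward; pixel columns grow to the right and rows downward; lengths in m; the calibration is good to about 2 mm. A picture is of the moment at which its call begins. get_calibration takes no time and is no camera call.
- ticket.hand_in(): hands the job in, once; it reports no verdict.
The state is a dict: "t": time; "q": joint angles; "qd": joint speeds; "joint_efforts": joint torques, N m; "eef_pos": TCP position; "tool_rot": TCP orientation; "force": force on the tool from outside, world axes, zero at the start; "moment": the same for the moment, N m; "opening": finger opening in m.
Only numpy, scipy, OpenCV 4.12 (cv2) and the standard library are available. Lean on these libraries where they do the work, as an engineer would, in place of code of your own. Each camera call takes 0.05 s, during which the arm holds its last target. There are 200 camera calls.

## Working session

There is one attempt and no reset: what is moved stays moved. The work goes in short steps, Python scripts to look and compute and a shell command to move; the robot and the scene stay as the last step left them, time stands still between calls to the robot, and variables do not carry over. Pictures are saved under pics/ and viewed, about 8 in all and at most 12, crops included, and the job is handed in when it is done.

```bash
mkdir -p pics; cat > h.py <<'E'
import numpy as np, cv2
from workcell import robot, imaging, ticket
def snap(n,f):
    im=imaging.get_image(n); cv2.imwrite('pics/'+f,im[:,:,::-1]); return im
def ray(n,u,v):
    c=imaging.get_calibration(n);K=np.array(c['intrinsics']);P=np.array(c['pose'])
    d=P[:3,:3]@np.linalg.solve(K,[u,v,1]);return P[:3,3],d
def onz(n,u,v,z):
    o,d=ray(n,u,v);return o+d*(z-o[2])/d[2]
def proj(n,p):
    c=imaging.get_calibration(n);K=np.array(c['intrinsics']);P=np.array(c['pose'])
    q=K@(P[:3,:3].T@(np.array(p)-P[:3,3]));return q[:2]/q[2]
E
python3 - <<'E'
from h import *
a=snap('scene','s0.png');b=snap('top','t0.png')
for n in('scene','top'):
    c=imaging.get_calibration(n);print(np.round(c['intrinsics'],1).tolist(),np.round(c['pose'],3).tolist())
s=robot.get_state();print(s['eef_pos'],s['tool_rot'],s['opening'],s['force'])
E
```

```text
[[464.2, 0.0, 277.8], [0.0, 464.2, 217.0], [0.0, 0.0, 1.0]] [[-0.895, -0.288, 0.342, 0.021], [-0.447, 0.588, -0.674, 1.188], [-0.007, -0.756, -0.655, 1.113], [0.0, 0.0, 0.0, 1.0]]
[[546.5, 0.0, 272.3], [0.0, 546.5, 210.8], [0.0, 0.0, 1.0]] [[-0.014, -0.987, 0.162, 0.261], [-1.0, 0.013, -0.008, 0.165], [0.006, -0.162, -0.987, 1.725], [0.0, 0.0, 0.0, 1.0]]
[ 0.18873513 -0.62137275  0.20467393] [ 0.42149934  0.56848305 -0.4207912   0.56753863] 0.09374562149133712 [-0.2195351  -0.55010632 -0.10857241]
```

View pics/s0.png

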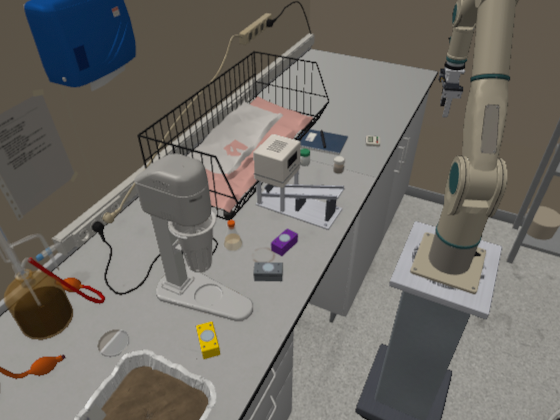

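View pics/t0.png

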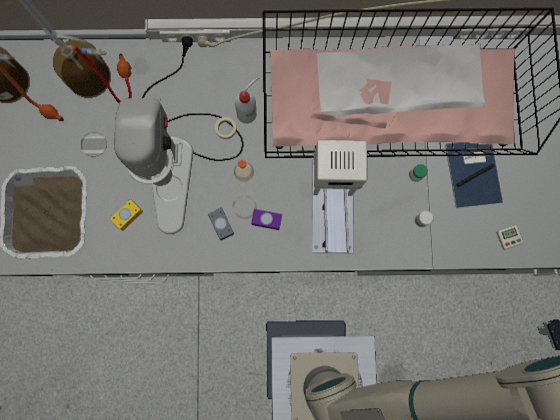

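Candidates in top: grey block (221,223), purple (267,219), yellow (125,214), and a whitish timer (510,237) on the right. The grey block with the round window, left of the chute, fits the description. Next I'll confirm it in a crop and look at the chute.

```bash
python3 - <<'E'
from h import *
t=cv2.imread('pics/t0.png');s=cv2.imread('pics/s0.png')
a=cv2.resize(t[195:250,195:285],(400,244),interpolation=2)
b=cv2.resize(s[225:290,230:310],(380,309),interpolation=2)
c=cv2.resize(t[130:260,300:370],(323,600),interpolation=2)
d=np.zeros((600,740,3),np.uint8);d[:244,:400]=a;d[270:579,:380]=b;d[:,410:733]=c
cv2.imwrite('pics/c0.png',d)
for p in [(221,223),(267,219)]:print(onz('top',*p,.04))
# top outline of cassette: dark-bluish grey mask
hs=cv2.cvtColor(t,cv2.COLOR_BGR2HSV)
print(hs[223,213],hs[230,230],hs[223,200],t[223,213],t[223,200])
g=cv2.cvtColor(t,cv2.COLOR_BGR2GRAY);m=np.zeros_like(g);m[203:245,204:236]=(g[203:245,204:236]<125)*255
cs,_=cv2.findContours(m,0,1);k=max(cs,key=cv2.contourArea);r=cv2.minAreaRect(cv2.convexHull(k));print(r)
for p in cv2.boxPoints(r):print(p,onz('top',*p,.04))
E
```

```text
[0.50158476 0.31099178 0.04      ]
[0.51226923 0.16776044 0.04      ]
[ 99  17 104] [ 98  20 101] [ 23   7 141] [104 102  97] [137 140 141]
((220.60000610351562, 223.6999969482422), (30.410526275634766, 16.546903610229492), 63.43495178222656)
[206.40001 213.79999] [0.53116419 0.35652979 0.04      ]
[221.2 206.4] [0.55398268 0.31042528 0.04      ]
[234.8 233.6] [0.46781955 0.26818364 0.04      ]
[220.00002 241.     ] [0.44538647 0.31402116 0.04      ]
```

View pics/c0.png

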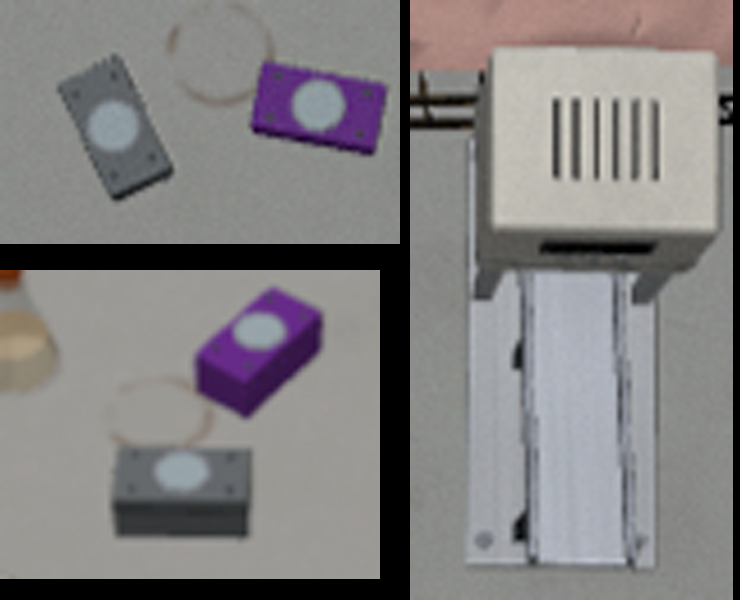

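Grey confirmed: crop window at about (114,126), long axis about 26° yaw. Purple is its neighbour. I need the chute from the scene camera too.

```bash
python3 - <<'E'
from h import *
s=cv2.imread('pics/s0.png')
cv2.imwrite('pics/c1.png',cv2.resize(s[130:230,245:355],(660,600),interpolation=2))
def tri(a,b):
    o1,d1=ray('top',*a);o2,d2=ray('scene',*b)
    k=np.linalg.lstsq(np.c_[d1,-d2],o2-o1,rcond=None)[0];p,q=o1+d1*k[0],o2+d2*k[1]
    return (p+q)/2,np.linalg.norm(p-q)
print(tri((220.65,223.4),(268.1,267.3)), onz('top',220.65,223.4,.04), onz('scene',268.1,267.3,.04))
f=lambda x,y:np.array(onz('top',195+x/4.444,195+y/4.436,.04))
for A,B in(((115,55),(172,172)),((60,90),(115,190))):
    d=f(*A)-f(*B);print(np.degrees(np.arctan2(d[1],d[0])))
E
```

```text
(array([0.50041874, 0.3121107 , 0.03983712]), np.float64(0.00011013014365638464)) [0.50034285 0.31207831 0.04      ] [0.50040145 0.31225372 0.04      ]
25.508902223567166
28.497585203099767
```

View pics/c1.png

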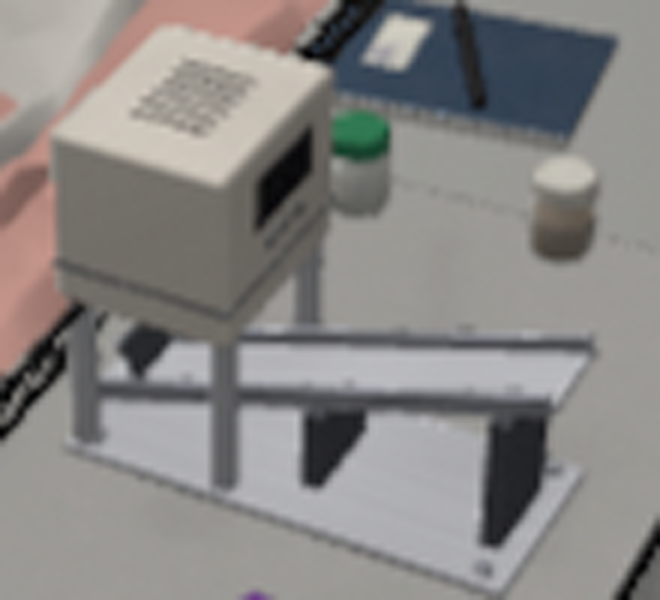

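```bash
python3 - <<'E'
from h import *
np.set_printoptions(precision=4,suppress=True)
def tri(a,b):
    o1,d1=ray('top',*a);o2,d2=ray('scene',*b)
    k=np.linalg.lstsq(np.c_[d1,-d2],o2-o1,rcond=None)[0];p,q=o1+d1*k[0],o2+d2*k[1]
    return (p+q)/2,np.linalg.norm(p-q)
T=lambda x,y:(300+(x-410)/4.615-.4,130+y/4.615-.4)
S=lambda x,y:(245+x/6-.4,130+y/6-.4)
print('Lrail end',tri(T(533,563),S(549,402)));print('Rrail end',tri(T(629,563),S(591,342)))
for p in((467,567),(657,565),(468,290),(470,140)):print('plate',onz('top',*T(*p),.006))
for p in((493,232),(718,232),(493,50),(714,50)):print('readertop',onz('top',*T(*p),.242))
for p in((53,140),(218,187),(333,75)):print('readertopS',onz('scene',*S(*p),.242))
for p in((498,597),(582,472),(68,447)):print('plateS',onz('scene',*S(*p),.006))
# rail line on left/right, plane slope 18 from top end
E
```

```text
Lrail end (array([ 0.4011, -0.0039,  0.1321]), np.float64(0.00221195480700662))
Rrail end (array([ 0.3995, -0.0645,  0.1339]), np.float64(0.0008341429987852152))
plate [0.409  0.0276 0.006 ]
plate [ 0.4086 -0.1022  0.006 ]
plate [0.6015 0.022  0.006 ]
plate [0.7087 0.0178 0.006 ]
readertop [0.5901 0.0256 0.242 ]
readertop [ 0.5884 -0.1099  0.242 ]
readertop [0.7034 0.0225 0.242 ]
readertop [ 0.7018 -0.1122  0.242 ]
readertopS [0.6991 0.0293 0.242 ]
readertopS [0.5938 0.0307 0.242 ]
readertopS [ 0.5848 -0.1034  0.242 ]
plateS [0.4114 0.0293 0.006 ]
plateS [ 0.4076 -0.1004  0.006 ]
plateS [0.7055 0.0182 0.006 ]
```

```bash
cat >> h.py <<'E'
from scipy.spatial.transform import Rotation as R
CT=np.array([.399,-.0345,.126]);BY=-1.9
BED=R.from_euler('ZY',[BY,18],degrees=True)            # bed axes in world (columns)
ST=CT+BED.apply([.290,0,0])
bed=lambda p:ST+BED.apply(np.array(p)/1000)
def tool(yaw,tilt,flip=0):  # tilt from vertical, fingers forward along yaw
    a=np.radians(tilt);x=np.array([np.sin(a),0,-np.cos(a)]);z=np.array([0,1,0.])*(-1 if flip else 1)
    return R.from_euler('Z',yaw,degrees=True)*R.from_matrix(np.c_[x,np.cross(z,x),z])
def delta(Rt,pt):
    s=robot.get_state();R0=R.from_quat(s['tool_rot'])
    return np.round(np.degrees((Rt*R0.inv()).as_rotvec()),1).tolist(),np.round((np.array(pt)-s['eef_pos'])*1000,1).tolist()
E
python3 - <<'E'
from h import *
s=robot.get_state();print(R.from_quat(s['tool_rot']).as_matrix().round(3),s['q'])
c=np.array([.5004,.3121,0]);Y=26.8
p=c+R.from_euler('Z',Y,degrees=True).apply([.004,0,.017])
for f in(0,1):print(f,delta(tool(Y,18,f),p),np.degrees((tool(BY,0,f)*tool(Y,18,f).inv()).as_rotvec()))
print(p,ST,bed([-200,0,0]))
E
```

```text
[[-0.     0.957  0.291]
 [ 0.002  0.291 -0.957]
 [-1.     0.    -0.002]] [ 1.21017459  0.62921521  0.03844319  1.51825868 -0.02702699  0.99630549
 -0.02001097]
0 ([24.8, 10.1, -168.1], [315.2, 935.3, -187.7]) [ -3.92117155  17.76059541 -28.46158027]
1 ([6.6, -16.8, 9.8], [315.2, 935.3, -187.7]) [ -3.92117155  17.76059541 -28.46158027]
[0.50397034 0.31390351 0.017     ] [ 0.67465476 -0.04364441  0.03638507] [ 0.48454803 -0.03733792  0.09818847]
```

```bash
python3 -m creep '[0,0,0,311,372,130,0.9, 0,0,0,311,372,130,0.9, 0,0,0,311,372,130,0.9, 0,0,0,311,372,130,0.9, 0,0,0,311,372,130,0.9, 0,0,0,311,372,130,0.9, 0,0,0,311,372,130,0.9, 0,0,0,311,372,130,0.9, 0,0,0,311,372,130,0.9, 0,0,0,311,372,130,0.9, 6.6,-16.8,9.8,315,935,130,0.9, 6.6,-16.8,9.8,315,935,130,0.9, 6.6,-16.8,9.8,315,935,130,0.9, 6.6,-16.8,9.8,315,935,130,0.9, 6.6,-16.8,9.8,315,935,130,0.9, 6.6,-16.8,9.8,315,935,130,0.9, 6.6,-16.8,9.8,315,935,130,0.9, 6.6,-16.8,9.8,315,935,130,0.9, 6.6,-16.8,9.8,315,935,130,0.9, 6.6,-16.8,9.8,315,935,130,0.9]'
python3 - <<'E'
from h import *
p=[.504,.3139,.017];print(delta(tool(26.8,18,1),p),robot.get_state()['q'])
E
```

```text
t: 2.1
eef_pos: [0.5028, 0.2502, 0.3353]
tool_rot: [0.46, 0.536, -0.272, 0.654]
force: [0.4, -0.9, 0.6]
opening: 0.0843
([0.1, 0.1, 0.1], [1.2, 63.7, -318.3]) [-0.23760302  0.21790322 -0.35471092  1.88285088  0.16269665  0.74663273
 -1.77899416]
```

```bash
python3 -m creep '[0,0,0,1,63,-180,0.85, 0,0,0,1,63,-180,0.85, 0,0,0,1,63,-180,0.85, 0,0,0,1,63,-180,0.85, 0,0,0,1,63,-180,0.85, 0,0,0,1,63,-180,0.85]'
python3 - <<'E'
from h import *
p=[.504,.3139,.017];print(delta(tool(26.8,18,1),p),robot.get_state()['opening'])
a=snap('top','t1.png');b=snap('scene','s1.png')
d=np.hstack([cv2.resize(a[170:270,180:280],(400,400),interpolation=2),cv2.resize(b[190:290,210:310],(400,400),interpolation=2)]);cv2.imwrite('pics/c2.png',d[:,:,::-1])
E
```

```text
t: 2.7
eef_pos: [0.504, 0.3114, 0.1554]
tool_rot: [0.459, 0.536, -0.272, 0.654]
force: [0.4, 0.2, 1.0]
opening: 0.0797
([0.2, 0.0, 0.0], [0.0, 2.5, -138.4]) 0.0797357426325225
```

View pics/c2.png

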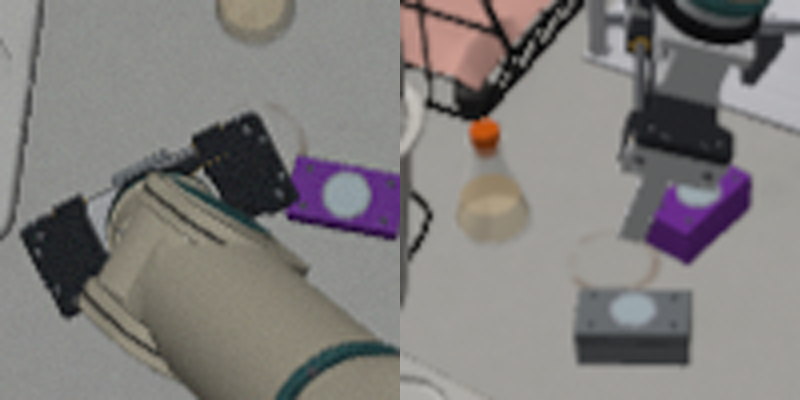

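The gripper is above the cassette, which is undisturbed at scene crop (632,325). The purple block is clear to the right. Now I'll descend and grip.

```bash
python3 -m creep '[0,0,0,0,2,-50,0.85, 0,0,0,0,2,-90,0.85, 0,0,0,0,2,-120,0.85, 0,0,0,0,2,-138,0.85, 0,0,0,0,2,-138,0.85, 0,0,0,0,2,-138,0.3, 0,0,0,0,2,-138,0.3, 0,0,0,0,2,-138,0.3, 0,0,0,0,2,-138,0.3, 0,0,0,0,2,-138,0.3, 0,0,0,0,2,-138,0.3, 0,0,0,0,2,-138,0.3]' 20
python3 -m creep '[0,0,0,0,0,30,0.3, 0,0,0,0,0,60,0.3, 0,0,0,0,0,60,0.3]'
```

```text
t: 4.0
eef_pos: [0.5166, 0.319, 0.0332]
tool_rot: [0.45, 0.544, -0.281, 0.65]
force: [-2.0, -2.0, 8.6]
opening: 0.048
t: 4.3
eef_pos: [0.5178, 0.3197, 0.0953]
tool_rot: [0.452, 0.543, -0.28, 0.65]
force: [0.3, -0.2, -1.4]
opening: 0.0479
```

```bash
python3 - <<'E'
from h import *
s=robot.get_state();print(s['q'],delta(tool(26.8,18,1),[.504,.3139,.017]))
b=snap('scene','s2.png');a=snap('top','t2.png')
d=np.hstack([cv2.resize(a[190:250,200:260],(400,400),interpolation=2),cv2.resize(b[220:290,240:310],(400,400),interpolation=2)]);cv2.imwrite('pics/c3.png',d[:,:,::-1])
E
```

```text
[-0.30354004  0.65619341 -0.48284957  2.02792211  1.01919626  0.40285357
 -2.68743987] ([0.8, -1.4, -0.1], [-13.8, -5.8, -78.3])
```

View pics/c3.png

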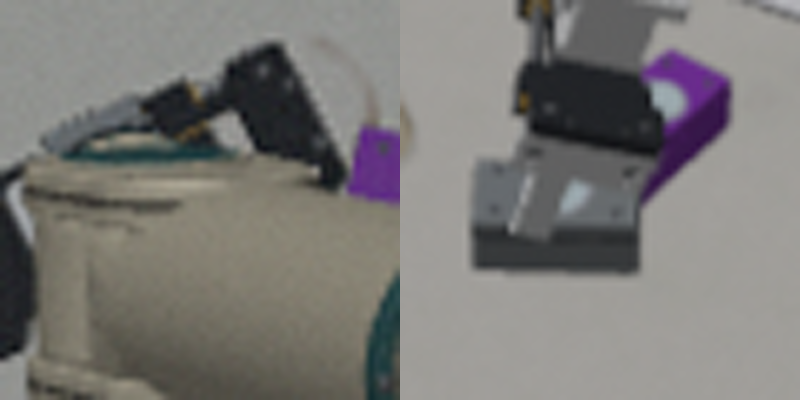

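It is held shallow and forward of centre: the wrist neared its limit (q6 0.40, q7 -2.69), so the descent stopped 16 mm high. I'll set it down again, half-turn the hand so q7 has room, and regrasp with less tilt.

```bash
python3 -m creep '[0,0,0,0,0,-30,0.3, 0,0,0,0,0,-57,0.3, 0,0,0,0,0,-61,0.3, 0,0,0,0,0,-61,0.3, 0,0,0,0,0,-61,0.85, 0,0,0,0,0,-61,0.85, 0,0,0,0,0,-61,0.85, 0,0,0,0,0,-61,0.85, 0,0,0,0,0,-20,0.85, 0,0,0,0,0,30,0.85, 0,0,0,0,0,80,0.85,0,0,0,0,0,120,0.85]'
python3 -m creep '[0,0,100,-15,-7,40,0.85, 0,0,100,-15,-7,40,0.85, 0,0,100,-15,-7,40,0.85, 0,0,100,-15,-7,40,0.85, 0,0,100,-15,-7,40,0.85, 0,0,100,-15,-7,40,0.85, 0,0,100,-15,-7,40,0.85, 0,0,100,-15,-7,40,0.85, 0,0,100,-15,-7,40,0.85, 0,0,100,-15,-7,40,0.85, 0,0,100,-15,-7,40,0.85, 0,0,100,-15,-7,40,0.85, 0,0,100,-15,-7,40,0.85]'
python3 - <<'E'
from h import *
print(delta(tool(26.8,5,0),[.504,.3139,.217]),robot.get_state()['q'])
E
```

```text
t: 5.6
eef_pos: [0.5163, 0.3184, 0.2145]
tool_rot: [0.45, 0.544, -0.282, 0.649]
force: [0.6, 0.6, 0.2]
opening: 0.0796
t: 6.9
eef_pos: [0.5019, 0.3114, 0.2512]
tool_rot: [-0.128, 0.694, 0.316, 0.634]
force: [-0.7, 0.7, -0.5]
opening: 0.0797
([-5.4, -22.2, 78.9], [2.1, 2.5, -34.2]) [ 0.21367141  0.81033309 -1.22122108  1.58366907  0.51427136  1.18962777
 -0.39040382]
```

```bash
python3 -m creep '[-5.4,-22.2,78.9,2,2,0,0.85, -5.4,-22.2,78.9,2,2,0,0.85, -5.4,-22.2,78.9,2,2,0,0.85, -5.4,-22.2,78.9,2,2,0,0.85, -5.4,-22.2,78.9,2,2,0,0.85, -5.4,-22.2,78.9,2,2,0,0.85, -5.4,-22.2,78.9,2,2,0,0.85, -5.4,-22.2,78.9,2,2,0,0.85, -5.4,-22.2,78.9,2,2,0,0.85, -5.4,-22.2,78.9,2,2,0,0.85, -5.4,-22.2,78.9,2,2,0,0.85, -5.4,-22.2,78.9,2,2,0,0.85]'
python3 - <<'E'
from h import *
print(delta(tool(26.8,5,0),[.504,.3139,.217]),robot.get_state()['q'])
b=snap('scene','s3.png');a=snap('top','t3.png')
d=np.hstack([cv2.resize(a[170:270,180:280],(400,400),interpolation=2),cv2.resize(b[190:290,210:310],(400,400),interpolation=2)]);cv2.imwrite('pics/c4.png',d[:,:,::-1])
E
```

```text
t: 8.1
eef_pos: [0.5032, 0.3128, 0.2518]
tool_rot: [0.618, -0.345, -0.585, -0.397]
force: [-1.1, 0.4, 0.1]
opening: 0.0798
([0.0, 0.0, 0.1], [0.8, 1.1, -34.8]) [ 0.092112    0.72285578 -1.23228788  1.69698015  0.7872778   1.19602849
  0.70674777]
```

View pics/c4.png

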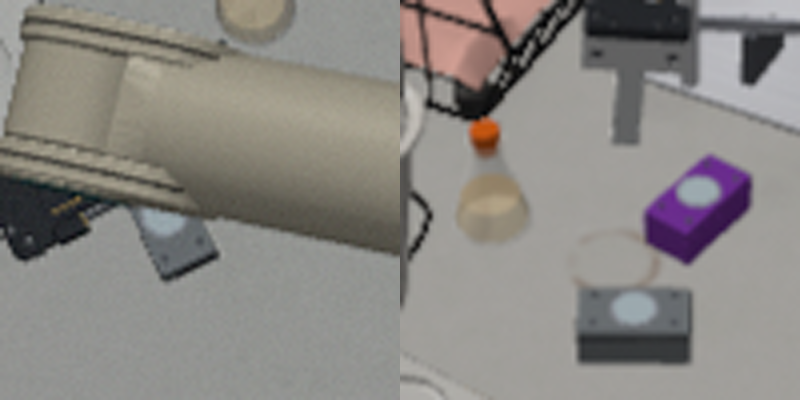

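The cassette is back where it was (window at scene crop (634,307)). Descending.

```bash
python3 -m creep '[0,0,0,-1,0,-50,0.85, 0,0,0,-1,0,-100,0.85, 0,0,0,-1,0,-150,0.85, 0,0,0,-1,0,-190,0.85, 0,0,0,-1,0,-220,0.85,0,0,0,-1,0,-234,0.85, 0,0,0,-1,0,-234,0.85, 0,0,0,-1,0,-234,0.85]'
python3 - <<'E'
from h import *
s=robot.get_state();print(delta(tool(26.8,5,0),[.5022,.313,.018]),s['q'],s['force'])
E
```

```text
t: 9.0
eef_pos: [0.5027, 0.3141, 0.0187]
tool_rot: [0.618, -0.343, -0.585, -0.397]
force: [-0.9, 0.2, 0.1]
opening: 0.0796
([-0.1, 0.1, -0.0], [-0.5, -1.1, -0.7]) [-0.04941193  0.98525319 -0.95719755  1.89572621  1.17843282  0.85029618
  0.3963717 ] [-0.89084757  0.24533222  0.09348577]
```

```bash
python3 -m creep '[0,0,0,0,-1,-1,0.3, 0,0,0,0,-1,-1,0.3, 0,0,0,0,-1,-1,0.3, 0,0,0,0,-1,-1,0.3, 0,0,0,0,-1,-1,0.3, 0,0,0,0,-1,-1,0.3, 0,0,0,0,-1,-1,0.3, 0,0,0,0,-1,20,0.3, 0,0,0,0,-1,60,0.3, 0,0,0,0,-1,100,0.3, 0,0,0,0,-1,150,0.3, 0,0,0,0,-1,200,0.3, 0,0,0,0,-1,230,0.3, 0,0,0,0,-1,230,0.3]' 25
python3 - <<'E'
from h import *
s=robot.get_state()
h=bed([-205,0,0]); 
# place: cassette centre on tool at TCP offset: underside 17 below TCP, tool centre +2 forward of cassette centre
p=bed([-205+2,0,17.5])
print(delta(tool(BY,-13,0),p+[0,0,.12]),p,s['q'],s['opening'])
E
```

```text
t: 10.4
eef_pos: [0.5033, 0.3145, 0.2518]
tool_rot: [0.619, -0.341, -0.585, -0.398]
force: [0.8, 0.1, -1.5]
opening: 0.0478
([-4.1, 18.2, -28.5], [-16.2, -351.9, -16.1]) [ 0.48710125 -0.03742262  0.11575901] [ 0.07813324  0.69830389 -1.18979376  1.70210891  0.76083116  1.16193444
  0.73178653] 0.04775211165802791
```

```bash
python3 -m creep '[-4.1,18.2,-28.5,-16,-200,60,0.3, -4.1,18.2,-28.5,-16,-200,60,0.3, -4.1,18.2,-28.5,-16,-200,60,0.3, -4.1,18.2,-28.5,-16,-200,60,0.3, -4.1,18.2,-28.5,-16,-352,60,0.3, -4.1,18.2,-28.5,-16,-352,60,0.3, -4.1,18.2,-28.5,-16,-352,60,0.3, -4.1,18.2,-28.5,-16,-352,60,0.3, -4.1,18.2,-28.5,-16,-352,60,0.3, -4.1,18.2,-28.5,-16,-352,20,0.3, -4.1,18.2,-28.5,-16,-352,-16,0.3, -4.1,18.2,-28.5,-16,-352,-16,0.3, -4.1,18.2,-28.5,-16,-352,-16,0.3, -4.1,18.2,-28.5,-16,-352,-16,0.3]'
python3 - <<'E'
from h import *
s=robot.get_state()
p=bed([-203,0,17.5]);print(delta(tool(BY,-13,0),p),s['q'],s['opening'])
b=snap('scene','s4.png');a=snap('top','t4.png')
d=np.hstack([cv2.resize(a[160:270,290:380],(327,400),interpolation=2),cv2.resize(b[110:230,240:360],(400,400),interpolation=2)]);cv2.imwrite('pics/c5.png',d[:,:,::-1])
E
```

```text
t: 11.8
eef_pos: [0.4872, -0.0381, 0.2331]
tool_rot: [-0.43, 0.561, 0.548, 0.447]
force: [-0.0, -0.6, -1.6]
opening: 0.0477
([0.0, -0.3, -0.1], [-0.1, 0.7, -117.4]) [ 0.66322264  0.7250973  -1.11173116  1.69254678  0.55372822  1.36477201
  0.94792544] 0.04768824769671785
```

View pics/c5.png

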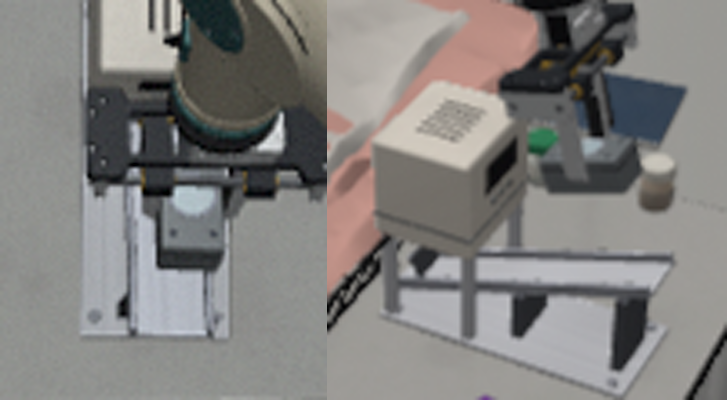

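The cassette is held level with the slope above the channel. I'll lower to about 12 mm above the floor and check.

```bash
python3 -m creep '[0,0,0,0,0,-30,0.3, 0,0,0,0,0,-60,0.3, 0,0,0,0,0,-85,0.3, 0,0,0,0,0,-100,0.3, 0,0,0,0,0,-104,0.3, 0,0,0,0,0,-104,0.3, 0,0,0,0,0,-104,0.3]'
python3 - <<'E'
from h import *
s=robot.get_state()
p=bed([-203,0,17.5]);print(delta(tool(BY,-13,0),p),s['force'])
b=snap('scene','s5.png');a=snap('top','t5.png')
d=np.hstack([cv2.resize(a[200:260,310:365],(366,400),interpolation=2),cv2.resize(b[150:220,280:350],(400,400),interpolation=2)]);cv2.imwrite('pics/c6.png',d[:,:,::-1])
E
```

```text
t: 12.6
eef_pos: [0.4871, -0.0394, 0.1287]
tool_rot: [-0.43, 0.562, 0.547, 0.447]
force: [1.2, 0.3, -1.3]
opening: 0.0476
([0.1, -0.3, -0.0], [0.0, 2.0, -13.0]) [ 1.19438416  0.29514588 -1.34730896]
```

View pics/c6.png

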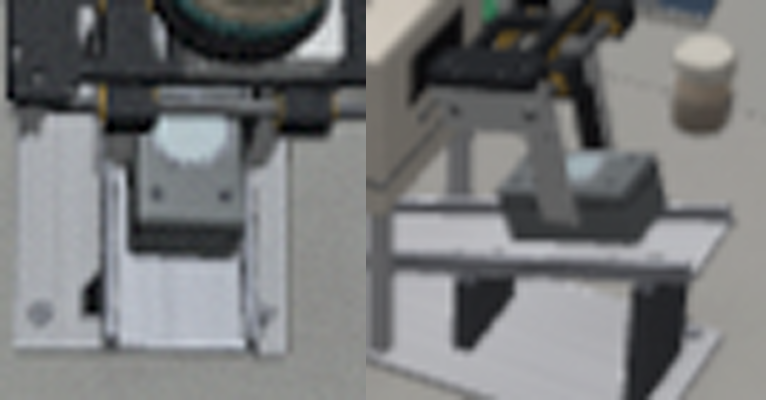

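The cassette sits about 2 mm right of mid-channel (crop edges 132 and 242 against rails at about 119 and 244). I'll correct by +2.5 mm in y and lower slowly.

```bash
python3 -m creep '[0,0,0,0,2.5,0,0.3, 0,0,0,0,2.5,-5,0.3, 0,0,0,0,2.5,-8,0.3, 0,0,0,0,2.5,-10,0.3, 0,0,0,0,2.5,-10,0.3, 0,0,0,0,2.5,-10,0.3]'
python3 - <<'E'
from h import *
s=robot.get_state();p=bed([-203,0,17.5]);print(delta(tool(BY,-13,0),p),s['force'],s['moment'])
E
```

```text
t: 13.3
eef_pos: [0.4861, -0.0372, 0.1175]
tool_rot: [-0.429, 0.563, 0.548, 0.446]
force: [0.5, 0.8, -1.8]
opening: 0.0479
([0.1, -0.5, -0.0], [1.0, -0.2, -1.7]) [ 0.47895592  0.84560441 -1.77412273] [ 0.05209189 -0.46790506 -0.02693642]
```

```bash
python3 -m creep '[0,0,0,0,0,-1,0.3, 0,0,0,0,0,-1,0.3]'; python3 -m creep '[0,0,0,0,0,-1,0.3, 0,0,0,0,0,-1,0.3]';python3 -m creep '[0,0,0,0,0,-1,0.3, 0,0,0,0,0,-1,0.3]'
```

```text
t: 13.5
eef_pos: [0.4862, -0.0373, 0.1165]
tool_rot: [-0.429, 0.563, 0.547, 0.447]
force: [-0.7, -0.1, -2.5]
opening: 0.0476
t: 13.7
eef_pos: [0.4861, -0.0373, 0.1155]
tool_rot: [-0.429, 0.563, 0.547, 0.447]
force: [-0.1, 0.9, -2.4]
opening: 0.0479
t: 13.9
eef_pos: [0.4864, -0.0373, 0.1149]
tool_rot: [-0.429, 0.563, 0.547, 0.447]
force: [-0.4, -0.3, 1.1]
opening: 0.048
```

```bash
python3 -m creep '[0,0,0,0,0,-0.7,0.3, 0,0,0,0,0,-0.7,0.8, 0,0,0,0,0,-0.7,0.8, 0,0,0,0,0,-0.7,0.8, 0,0,0,0,0,-0.7,0.8, 0,0,0,0,0,20,0.8, 0,0,0,-2,0,60,0.8, 0,0,0,-40,0,100,0.8, 0,0,0,-80,0,120,0.8,0,0,0,-80,0,120,0.8]'
python3 - <<'E'
from h import *
s=robot.get_state();print(s['q'])
for b,t in((-275,0),(-275,20),(-95,35)):p=bed([b,0,17]);print(p,delta(tool(BY,t,0),p))
b=snap('scene','s6.png');a=snap('top','t6.png')
d=np.hstack([cv2.resize(a[190:260,310:365],(366,466),interpolation=2),cv2.resize(b[150:220,280:350],(400,466),interpolation=2)]);cv2.imwrite('pics/c7.png',d[:,:,::-1])
E
```

```text
t: 14.9
eef_pos: [0.4028, -0.0372, 0.237]
tool_rot: [-0.431, 0.563, 0.547, 0.445]
force: [1.2, -0.2, -0.4]
opening: 0.0755
[ 0.77276534  0.61268569 -1.17195357  1.90264314  0.49438798  1.26037006
  0.93184095]
[ 0.41850841 -0.03514716  0.13753271] ([-0.1, -13.4, -0.2], [15.7, 2.1, -99.4])
[ 0.41850841 -0.03514716  0.13753271] ([-0.7, -33.4, -0.1], [15.7, 2.1, -99.4])
[ 0.58960446 -0.040823    0.08190965] ([-1.2, -48.4, -0.0], [186.8, -3.6, -155.1])
```

View pics/c7.png

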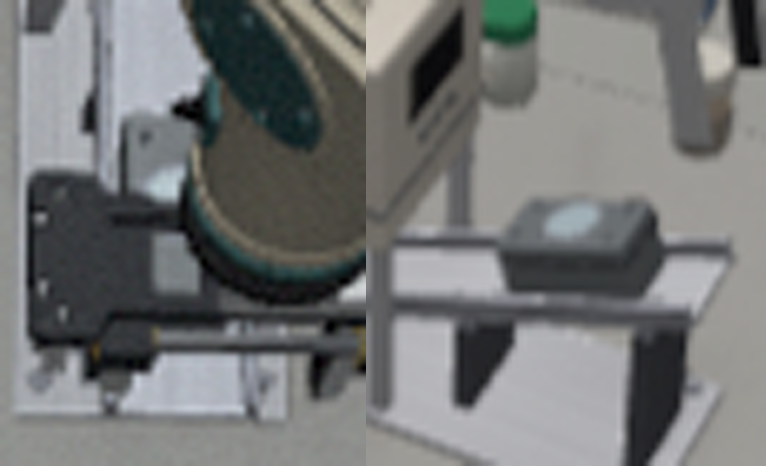

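The cassette lies flat between the rails, clear of the reader. Next I'll shut the hand, tilt it, and come down behind the uphill end.

```bash
python3 -m creep '[-0.7,-33.4,-0.1,8,2,0,0, -0.7,-33.4,-0.1,8,2,0,0, -0.7,-33.4,-0.1,8,2,0,0, -0.7,-33.4,-0.1,8,2,0,0, -0.7,-33.4,-0.1,8,2,0,0, -0.7,-33.4,-0.1,8,2,0,0, -0.7,-33.4,-0.1,8,2,0,0, -0.7,-33.4,-0.1,8,2,-40,0, -0.7,-33.4,-0.1,8,2,-70,0, -0.7,-33.4,-0.1,8,2,-90,0, -0.7,-33.4,-0.1,8,2,-95,0, -0.7,-33.4,-0.1,8,2,-95,0]'
python3 - <<'E'
from h import *
s=robot.get_state();print(s['q'],s['opening'],s['force'])
for b,t in((-275,20),(-95,35)):p=bed([b,0,17]);print(p,delta(tool(BY,t,0),p))
E
```

```text
t: 16.2
eef_pos: [0.4219, -0.0357, 0.1409]
tool_rot: [-0.567, 0.426, 0.41, 0.574]
force: [-0.6, 0.7, -1.1]
opening: 0.0004
[ 0.80084104  0.54911507 -1.13174207  2.45954914  1.44239838  0.56480486
  0.03683051] 0.0003883689321530928 [-0.5791534   0.74180726 -1.05855068]
[ 0.41850841 -0.03514716  0.13753271] ([0.2, -2.4, -0.5], [-3.4, 0.5, -3.4])
[ 0.58960446 -0.040823    0.08190965] ([-0.2, -17.4, -0.5], [167.7, -5.2, -59.0])
```

```bash
python3 -m creep '[0,-0.9,0,7,0,-4,0, 0,-1.8,0,14,-0.4,-7,0, 0,-2.6,0,22,-0.6,-10,0, 0,-3.5,0,29,-0.9,-13,0, 0,-4.4,0,36,-1.1,-16,0, 0,-5.2,0,43,-1.3,-18,0, 0,-6.1,0,50,-1.5,-20,0, 0,-7,0,58,-1.8,-23,0, 0,-8,0,65,-2,-25.3,0, 0,-9,0,72,-2.2,-27.7,0, 0,-10,-0.2,79,-2.4,-30,0, 0,-11,-0.2,86,-2.6,-32.3,0, 0,-12,-0.3,94,-2.9,-35,0, 0,-13,-0.3,101,-3.1,-37.3,0, 0,-14,-0.4,108,-3.3,-39.6,0, 0,-15,-0.5,115,-3.5,-42,0, 0,-16,-0.5,122,-3.7,-44.3,0, 0,-17,-0.5,130,-4,-47,0, 0,-17.4,-0.5,137,-4.2,-49,0, 0,-17.4,-0.5,144,-4.4,-51.3,0]'
python3 - <<'E'
from h import *
s=robot.get_state();print(s['q'],s['force'],(BED.inv().apply(s['eef_pos']-ST)*1000).round(1))
for b,t in((-120,35),(-98,35)):p=bed([b,0,17]);print(p,delta(tool(BY,t,0),p))
b=snap('scene','s7.png');a=snap('top','t7.png')
d=np.hstack([cv2.resize(a[160:260,300:375],(375,500),interpolation=2),cv2.resize(b[150:220,270:340],(400,500),interpolation=2)]);cv2.imwrite('pics/c8.png',d[:,:,::-1])
E
```

```text
t: 18.2
eef_pos: [0.5643, -0.0408, 0.0898]
tool_rot: [-0.619, 0.337, 0.317, 0.635]
force: [-0.7, 0.2, -1.0]
opening: 0.0005
[ 0.76179352  1.0046113  -1.23312822  2.44279932  2.12586489  1.05684777
 -0.3976999 ] [-0.69262564  0.16034873 -0.99693698] [-121.5   -0.9   16.7]
[ 0.56584112 -0.04003469  0.08963507] ([-0.4, -0.0, 0.1], [1.6, 0.8, -0.2])
[ 0.58675286 -0.0407284   0.0828367 ] ([-0.4, -0.0, 0.1], [22.5, 0.1, -7.0])
```

View pics/c8.png

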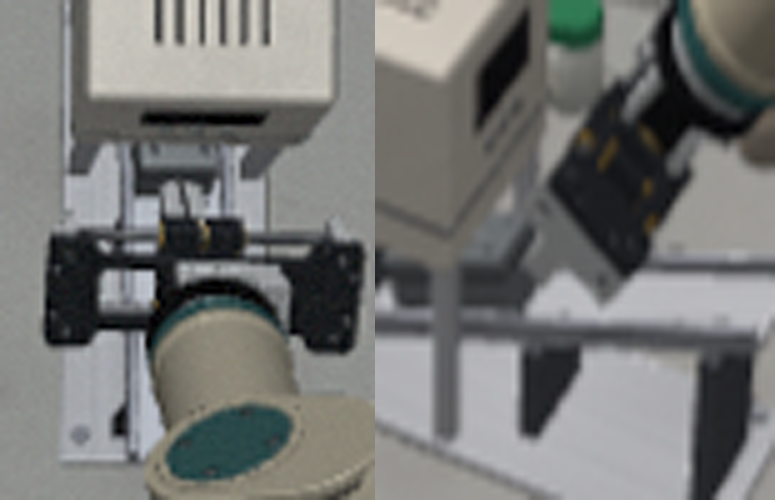

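The cassette's uphill end is just entering under the reader (top crop about (180,165)) and the hand is clear. I'll approach further, then take 1 mm steps with force checks.

```bash
python3 -m creep '[0,0,0,3,0,-1,0, 0,0,0,6,0,-1.9,0, 0,0,0,9,0,-2.9,0, 0,0,0,12,0,-3.9,0, 0,0,0,15,0,-4.8,0, 0,0,0,17.6,0,-5.7,0, 0,0,0,17.6,0,-5.7,0]'
python3 -m creep '[0,0,0,1,0,-0.3,0, 0,0,0,2,0,-0.6,0, 0,0,0,2,0,-0.6,0]'
python3 -m creep '[0,0,0,1,0,-0.3,0, 0,0,0,2,0,-0.6,0, 0,0,0,2,0,-0.6,0]'
python3 - <<'E'
from h import *
s=robot.get_state();print((BED.inv().apply(s['eef_pos']-ST)*1000).round(1), [BED.inv().apply(s['force']).round(2)])
E
```

```text
t: 19.0
eef_pos: [0.5813, -0.0415, 0.0856]
tool_rot: [-0.62, 0.336, 0.316, 0.635]
force: [-0.5, -0.6, 0.1]
opening: 0.0005
t: 19.3
eef_pos: [0.5829, -0.0414, 0.085]
tool_rot: [-0.62, 0.336, 0.316, 0.635]
force: [0.4, 0.6, 0.5]
opening: 0.0005
t: 19.6
eef_pos: [0.585, -0.0414, 0.0844]
tool_rot: [-0.62, 0.336, 0.316, 0.635]
force: [0.6, 0.8, -0.1]
opening: 0.0007
[-100.1   -0.7   17.9] [array([0.56, 0.81, 0.03])]
```

```bash
for i in 1; do python3 -m creep '[0,0,0,1,0,-0.3,0, 0,0,0,1,0,-0.3,0]'; python3 -m creep '[0,0,0,1,0,-0.3,0, 0,0,0,1,0,-0.3,0]'; python3 -m creep '[0,0,0,1,0,-0.3,0, 0,0,0,1,0,-0.3,0]'; done | grep -E 'eef|force'
```

```text
eef_pos: [0.586, -0.0414, 0.0841]
force: [-0.4, -0.2, 0.1]
eef_pos: [0.587, -0.0414, 0.0838]
force: [0.2, 0.0, 0.0]
eef_pos: [0.588, -0.0414, 0.0835]
force: [-0.0, 0.3, -0.1]
```

```bash
python3 -m creep '[0,0,0,1,0,-0.3,0, 0,0,0,1,0,-0.3,0]'|grep -E 'eef|force';python3 -m creep '[0,0,0,1,0,-0.3,0, 0,0,0,1,0,-0.3,0]'|grep -E 'eef|force'
```

```text
eef_pos: [0.589, -0.0414, 0.0832]
force: [0.2, 0.5, -0.1]
eef_pos: [0.59, -0.0414, 0.0829]
force: [0.1, 0.2, -0.5]
```

```bash
python3 -m creep '[0,0,0,1,0,-0.3,0, 0,0,0,1,0,-0.3,0]'|grep -E 'eef|force';python3 -m creep '[0,0,0,1,0,-0.3,0, 0,0,0,1,0,-0.3,0]'|grep -E 'eef|force'
```

```text
eef_pos: [0.591, -0.0414, 0.0826]
force: [-0.1, -0.1, 0.7]
eef_pos: [0.5916, -0.0412, 0.0822]
force: [-1.5, 1.1, 1.0]
```

```bash
python3 -m creep '[0,0,0,1,0,-0.3,0, 0,0,0,1,0,-0.3,0]'|grep -E 'eef|force'; python3 - <<'E'
from h import *
b=snap('scene','s8.png');a=snap('top','t8.png')
s=robot.get_state();print((BED.inv().apply(s['eef_pos']-ST)*1000).round(1), BED.inv().apply(s['force']).round(2))
d=np.hstack([cv2.resize(a[160:230,310:365],(393,500),interpolation=2),cv2.resize(b[170:225,255:310],(400,500),interpolation=2)]);cv2.imwrite('pics/c9.png',d[:,:,::-1])
E
```

```text
eef_pos: [0.5923, -0.0409, 0.0819]
force: [-4.5, 1.0, 3.2]
[-92.4   0.   17.8] [-5.73  1.28  1.89]
```

View pics/c9.png

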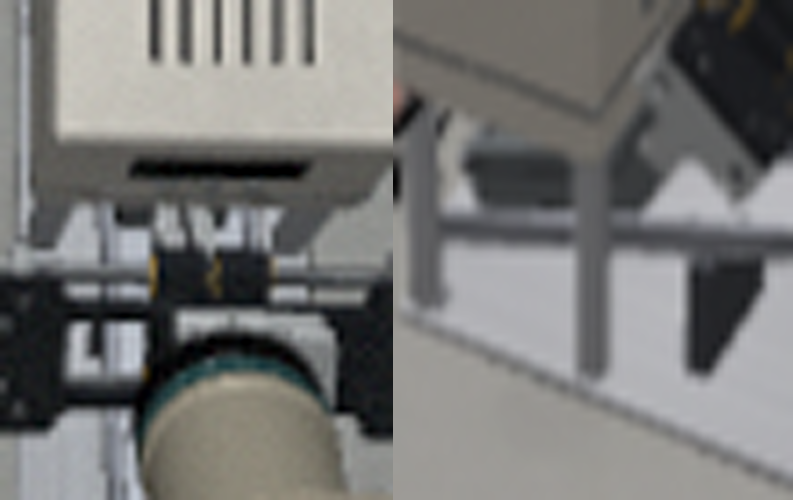

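```bash
python3 -m creep '[0,0,0,1,0,-0.3,0, 0,0,0,1,0,-0.3,0, 0,0,0,1,0,-0.3,0]'|grep -E 'eef|force'; python3 - <<'E'
from h import *
s=robot.get_state();print((BED.inv().apply(s['eef_pos']-ST)*1000).round(1), BED.inv().apply(s['force']).round(2))
b=cv2.imread('pics/s8.png')
# where the resting cassette's upper left corners ought to project
for p in([-90,24,40],[0,24,40],[0,24,0],[-90,24,0]):print(p,((proj('scene',bed(p))-[255,170])*[400/55,500/55]+[393,0]).round())
E
```

```text
eef_pos: [0.5934, -0.0409, 0.0816]
force: [-5.2, 1.0, 3.6]
[-91.3   0.1  17.8] [-6.1   0.8   1.82]
[-90, 24, 40] [610. 144.]
[0, 24, 40] [461. 139.]
[0, 24, 0] [484. 221.]
[-90, 24, 0] [631. 228.]
```

The force rises about 0.5 N/mm at about 6 N, which is the spring (stop in about 2.5 mm). The seated cassette's end also projects where I see it. I'll back off slowly, then withdraw.

```bash
python3 -m creep '[0,0,0,-0.5,0,0.15,0, 0,0,0,-1,0,0.3,0, 0,0,0,-1.5,0,0.5,0, 0,0,0,-2,0,0.6,0, 0,0,0,-2.5,0,0.8,0, 0,0,0,-3,0,1,0, 0,0,0,-3.5,0,1.1,0, 0,0,0,-4,0,1.3,0, 0,0,0,-5,0,1.6,0, 0,0,0,-7,0,2.3,0, 0,0,0,-12,0.4,4,0, 0,0,0,-30,1,12,0, 0,0,0,-60,2,35,0, 0,0,0,-90,3,75,0, 0,0,0,-120,4,120,0, 0,0,0,-150,4,170,0, 0,0,0,-150,4,200,0, 0,0,0,-150,4,200,0, 0,0,0,-150,4,200,0]'
python3 - <<'E'
from h import *
s=robot.get_state();print(s['q'])
b=snap('scene','s9.png');a=snap('top','t9.png')
d=np.hstack([cv2.resize(a[150:260,300:385],(386,500),interpolation=2),cv2.resize(b[170:225,255:310],(400,500),interpolation=2)]);cv2.imwrite('pics/c10.png',d[:,:,::-1])
for p in([-90,24,40],[-90,-24,40],[-90,-24,0],[-90,24,0],[0,24,40]):print(p,((proj('scene',bed(p))-[255,170])*[400/55,500/55]+[386,0]).round())
a0=cv2.imread('pics/s0.png');b=b[:,:,::-1]
for n,(x0,y0,x1,y1) in dict(jars=(290,140,350,178),flask=(218,215,248,252)).items():
    print(n,np.abs(a0[y0:y1,x0:x1].astype(int)-b[y0:y1,x0:x1]).mean())
E
```

```text
t: 23.5
eef_pos: [0.4596, -0.0334, 0.2724]
tool_rot: [-0.624, 0.343, 0.311, 0.629]
force: [0.2, -0.3, -0.2]
opening: 0.0004
[ 1.10041017  0.14774006 -1.24684209  2.46751156  1.51105121  0.23322847
 -0.00413214]
[-90, 24, 40] [603. 144.]
[-90, -24, 40] [647.  80.]
[-90, -24, 0] [668. 164.]
[-90, 24, 0] [624. 228.]
[0, 24, 40] [454. 139.]
jars 8.205994152046785
flask 1.9828828828828828
```

```bash
python3 - <<'E'
from h import *
g=lambda f:cv2.imread('pics/'+f)
for f in('s8.png','s9.png'):
    for r in(187,189,191):print(f,r,cv2.cvtColor(g(f),6)[r,258:300].tolist())
for X in(-86,-90,-94):print(X,[proj('scene',bed([X,y,z])).round(1).tolist() for y,z in((24,20),(24,5),(-24,20),(-24,5))])
for f in('t0.png','t9.png'):
    t=g(f);h=cv2.cvtColor(t,40)
    m=cv2.inRange(h,(50,90,30),(85,255,255))[150:200,395:445];print(f,'green',cv2.connectedComponentsWithStats(m)[3][1:]+[395,150],m.sum()/255)
    w=cv2.inRange(cv2.cvtColor(t,6)[205:235,410:440],185,255);ys,xs=np.nonzero(w);print('white',xs.mean()+410,ys.mean()+205,len(xs))
    o=cv2.inRange(h,(5,120,100),(20,255,255))[150:185,230:260];ys,xs=np.nonzero(o);print('flask',xs.mean()+230,ys.mean()+150,len(xs))
E
```

```text
s8.png 187 [97, 94, 91, 138, 155, 148, 114, 67, 51, 53, 56, 59, 58, 57, 58, 57, 58, 58, 58, 61, 70, 89, 100, 101, 101, 96, 80, 64, 56, 53, 61, 74, 89, 96, 97, 97, 115, 128, 125, 107, 98, 99]
s8.png 189 [97, 95, 92, 109, 145, 155, 145, 107, 66, 54, 54, 54, 54, 53, 52, 50, 49, 49, 49, 49, 52, 70, 92, 96, 94, 90, 75, 57, 56, 59, 59, 58, 58, 71, 105, 151, 176, 182, 183, 177, 149, 112]
s8.png 191 [96, 95, 92, 126, 156, 175, 185, 168, 100, 55, 58, 57, 57, 58, 57, 57, 57, 57, 57, 57, 57, 74, 94, 96, 96, 91, 79, 62, 60, 59, 58, 59, 82, 147, 178, 183, 183, 183, 184, 185, 185, 179]
s9.png 187 [97, 95, 91, 139, 155, 155, 124, 73, 51, 53, 52, 56, 58, 58, 58, 57, 58, 59, 60, 61, 71, 90, 100, 101, 102, 96, 80, 63, 56, 52, 57, 58, 59, 58, 60, 91, 120, 127, 127, 127, 128, 128]
s9.png 189 [97, 96, 92, 110, 145, 156, 151, 111, 65, 53, 54, 53, 54, 53, 53, 53, 53, 51, 49, 50, 48, 66, 91, 97, 95, 91, 79, 57, 55, 59, 59, 59, 59, 59, 108, 167, 182, 184, 184, 185, 185, 186]
s9.png 191 [97, 95, 93, 127, 157, 176, 185, 188, 120, 60, 57, 58, 58, 58, 58, 58, 58, 58, 57, 57, 57, 75, 94, 97, 95, 91, 79, 63, 59, 60, 59, 58, 86, 140, 175, 184, 184, 185, 185, 186, 186, 187]
-86 [[285.4, 190.5], [286.5, 193.9], [291.4, 183.5], [292.5, 186.9]]
-90 [[286.3, 190.5], [287.4, 194.0], [292.3, 183.5], [293.4, 186.9]]
-94 [[287.2, 190.5], [288.3, 194.0], [293.3, 183.5], [294.3, 186.9]]
t0.png green [[419.71328671 170.83216783]] 143.0
white nan nan 0
flask 241.5 163.5 52
t9.png green [[419.71328671 170.83216783]] 143.0
white 424.0 222.0 1
flask 241.5 163.5 52<stdin>:9: RuntimeWarning: Mean of empty slice.
  ret = ret.dtype.type(ret / rcount)
```

```bash
python3 - <<'E'
from h import *
g=lambda f:cv2.imread('pics/'+f).astype(int)
print('jar_a top diff',np.abs(g('t0.png')-g('t9.png'))[208:230,413:437].mean(),'purple',np.abs(g('t0.png')-g('t9.png'))[205:235,250:285].mean())
s=robot.get_state();print(s['t'],s['force'],np.abs(s['qd']).max());ticket.hand_in()
E
```

```text
jar_a top diff 3.582070707070707 purple 3.2685714285714287
23.6 [-0.22246233  0.13063904 -0.33191762] 0.06214438825358027
the job is handed in; nothing more can be done
```

The cassette is in the chute and pushed down to the sprung stop, the hand is drawn back clear, and the job is handed in at about 23.6 s of the 64 s allowed.

- **First grasp:** it stopped 16 mm too high and forward of centre, because the wrist was near its limit. I set the cassette back down, half-turned the hand and regrasped it properly.
- **Placing:** the cassette was laid flat between the rails in the open part, about 2 mm off centre before I corrected it, and released clear of the reader.
- **Push:** I used shut fingers tilted to 35°. The stop was felt at 4 to 6 N, rising about 0.5 N per mm. That puts the stop about 2.5 mm in by its spring figures, well under the 10 mm limit. I then backed off slowly.
- **Last checks:** the cassette's visible edges fit its seated pose to within a few mm, and it moved back about 1 mm with the stop on release. The cap pixels of the green jar and the flask were identical before and after. The white-capped jar (jar_a) showed only noise-level change.

**Two weak points:**
- The picture limit ran out, so the final check was on pixel values, and contact with the stop is inferred rather than seen.
- The scene-camera region with the jars had a larger difference. I put that down to the arm being in view, because the top camera showed both jars in place.

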